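# Show the carver the next cut

## Task

Show the stone carver what to do next, touching nothing: first point at the toothed end of the claw chisel, fingertips about 3 cm above the teeth, and stay there for about two seconds. Then raise the hand well clear, so that it does not dip over any other chisel's working end or any other lump, and point in the same way at the top of the tallest lump left on the stone slab for about two seconds. Finish still pointing there, just above the lump.

Things in the scene. Friction and masses are not known exactly. Their poses are not given: they have to be found in the camera images.
- claw_tip (a point): Chisel lying flat on the board, 184 mm long, dark steel shank 13 mm wide and 14 mm high, struck end roughly towards the robot. The claw chisel: a 40 mm wide, 8 mm thick head ending in four teeth (each 6 mm wide, 18 mm long, 5 mm gaps). The point is the middle of the row of tooth ends, on the upper face, 11 mm above the board. Point axes: x along the chisel towards its working end, z up.
- flat_tip (a point): Chisel lying flat on the board, 184 mm long, dark steel shank 13 mm wide and 14 mm high, struck end roughly towards the robot. The flat chisel: a plain 26 mm wide blade, no teeth. The point is the middle of its edge, upper face, 11 mm above the board. Point axes: x along the chisel towards its working end, z up.
- point_tip (a point): Chisel lying flat on the board, 184 mm long, dark steel shank 13 mm wide and 14 mm high, struck end roughly towards the robot. The point chisel: tapers to a spike. The point is the spike's end, 8 mm above the board. Point axes: x along the chisel towards its working end, z up.
- pitcher_tip (a point): Chisel lying flat on the board, 184 mm long, dark steel shank 13 mm wide and 14 mm high, struck end roughly towards the robot. The pitching chisel: a broad blunt 52 mm wide, 14 mm thick head, no teeth. The point is the middle of its edge, upper face, 14 mm above the board. Point axes: x along the chisel towards its working end, z up.
- board: Plywood board, 260 x 280 x 12 mm, fixed, on which the four chisels lie side by side about 60 mm apart, in any order. It is on one side of the bench and the stone is on the other; either may be left or right. Origin: centre of the underside; z up.
- stone: Grey stone slab, 224 x 190 mm, fixed on a 270 x 250 mm wooden base; its upper face is 78 mm above the bench. Three lumps of the same stone stand on it in any order. Origin: centre of the base's underside, at bench height; z up.
- tall_lump_top (a point): Tallest lump on the slab: 34 mm high, 42 mm across at the foot, 19 mm across at the top, part of the stone. The point is the centre of its top, 112 mm above the bench; z up.
- low_lump_top (a point): Wide low lump: 10 mm high, 52 mm across, part of the stone. The point is the centre of its top, 88 mm above the bench.
- small_lump_top (a point): Small lump: 12 mm high, 28 mm across, part of the stone. The point is the centre of its top, 90 mm above the bench.
- chip_slab: Loose stone chip, 22 mm wide, 16 mm high, lying on the slab. Origin: underside.
- chip_board: Loose stone chip, 26 mm wide, 20 mm high, lying on the chisel board. Origin: underside.
- club_hammer: Loose club hammer lying behind the work, 243 mm long, steel head 45 x 100 x 45 mm towards its +x. Origin: underside, near the middle.
- dust_brush: Loose wooden dusting brush lying between board and stone, 218 mm long, 40 mm wide, 24 mm high. Origin: underside; x along it.
- oilstone: Loose grey sharpening stone lying behind the work, 150 x 50 x 25 mm. Origin: centre of the underside.
- spray_bottle: Loose upright bottle behind the work, 64 mm across, 170 mm high. Origin: centre of the underside.
- tin_mug: Loose steel mug behind the work, 80 mm across, 90 mm high. Origin: centre of the underside.

How it is judged:
By the outcome, as a careful person would: the job done as asked, in the order asked, and still so for the second after the job is handed in, with the robot touching nothing.
It also fails if it takes over 42 s, if anything falls off the work surface, if the arm or the gripper's body presses on something with over 40 N, if the wrist force passes 120 N, or if a joint passes its speed limit or range.

## Robot

A 6-joint arm with a two-finger parallel gripper is mounted at the origin on the work surface. World frame = base frame: x ahead of the robot, y to its left, z up, the work surface at z = 0. Lengths are in mm, angles in rad, forces in N, time in s.
With the tool pointing down it reaches from about 425 to 950 mm from the base axis. Payload 3.5 kg.
Tool frame: the origin (TCP) lies between the finger pads; the fingertips stand 17 mm ahead of it and the grasp point (between the pads) lies 2 mm behind it; y points along the fingers, z is the direction in which the jaws open and shut, and the axes are right-handed (so a half turn about y gives the same grasp; the last joint's range is limited). The gripper opens to 85 mm and grips with 20 to 120 N. Pads are 22 mm wide; open, the fingers measure 114 mm over their backs; the gripper's body (76 mm by 85 mm) begins 54 mm behind the grasp point. The pads swing forward as they close: fully open they stand 13 mm farther back than shut.
Start: joints at [1.044, 0.286, 1.577, -0, 1.279, -0.15], TCP at [248.327, 627.646, 248.325] pointing down, gripper open.
Joint ranges: [-2.77, 2.77], [-0.9, 2.22], [0.21, 2.48], [-1.53, 4.67], [0.24, 2.81], [-2.84, 2.84]. Speed limits (rad/s): [2.79, 2.79, 3.14, 3.14, 3.14, 3.14].

## Interface

Orientations are given as a 3x3 rotation matrix whose columns are the frame's x, y, z axes.
In Python, from workcell import env gives the robot as it stands.
- The arm moves only by the tool send_rows, never from a script. Its argument "targets" is a list of rows, each an object with "delta_rot": the turn, a rotation vector about the world's x, y, z in rad, a list of three; "delta_pos": the shift along the world's x, y, z in mm, a list of three; "hand": the opening, from 0 (shut) to 1 (fully open). In form: [{"delta_rot": [ax, ay, az], "delta_pos": [x, y, z], "hand": hand}, ...]. A call has 1 to 12 rows; each row shifts and turns the commanded pose from where the row before left it; what a row does not reach is not made up. A row lasts 1/8 s, in which the tool goes at most 62.5 mm and 10.7 degrees, less where a joint would pass 70% of its speed; a pose out of reach is approached as far as the arm can. A call is refused whole if a number of a shift passes 62.5 or a number of a turn 0.188, either way. A call with a gripper value outside its range is refused whole. The fingers move at their own pace and stop on an object; the grip force is fixed at half the most. Time passes only in rows, so rows that do not move let the fingers close. It gives the time, the measured TCP pose, the force and the opening at its end, in the units of the state.
- env.observe(): the state, without advancing time (a new reading comes with each control period).
- env.get_image(name): name is "scene" or "top" or "wrist"; returns the picture (400x640x3 uint8, blue, green, red); there is no depth.
- env.camera_info(name): a dict with "mtx" (3x3 intrinsics, pixels), "rvec" (rotation vector, rad) and "tvec" (3), from world to camera coordinates, as OpenCV has them. Camera axes: x right, y down, z forward; pixel columns grow to the right and rows downward; lengths in mm; the calibration is good to about 2 mm. A picture is of the moment at which its call begins: read the wrist's pose just before it. camera_info takes no time and is no camera call; for the wrist camera it gives the pose at the moment of the call.
- env.hand_in(): hands the job in, once; it reports no verdict.
The state is a dict: "time": time; "joint_positions": joint angles; "joint_vel": joint speeds; "effort": joint torques, N m; "ee_pos": TCP position; "tool_rot": TCP orientation; "force": force on the tool from outside, world axes, zero at the start; "moment": the same for the moment, N m; "finger_gap": finger opening in mm.
Only numpy, scipy, OpenCV 4.12 (cv2) and the standard library are available. Lean on these libraries where they do the work, as an engineer would, in place of code of your own. Each camera call takes 0.05 s, during which the arm holds its last target. There are 200 camera calls.

## Working session

There is one attempt and no reset: what is moved stays moved. The work goes in short steps, Python scripts to look and compute and a tool call to move; the robot and the scene stay as the last step left them, time stands still between calls to the robot, and variables do not carry over. Pictures are saved under pics/ and viewed, about 8 in all and at most 12, crops included, and the job is handed in when it is done.

Besides the shell and the picture viewer there is one more tool, called as a command line: name --argument value ..., lists and objects as JSON in quotes. send_rows: Moves the arm, as the interface text tells. Its arguments: {"type":"object","properties":{"targets":{"type":"array","items":{"type":"object","properties":{"delta_rot":{"type":"array","items":{"type":"number"}},"delta_pos":{"type":"array","items":{"type":"number"}},"hand":{"type":"number"}}}}},"required":["targets"]}

```bash
mkdir -p pics; cat > h.py <<'E'
import numpy as np, cv2
from workcell import env
def cast(name,uv,z):
    c=env.camera_info(name); R=cv2.Rodrigues(np.array(c['rvec'],float))[0]; t=np.array(c['tvec'],float).ravel()
    K=np.array(c['mtx'],float); C=-R.T@t
    d=R.T@np.linalg.inv(K)@np.array([uv[0],uv[1],1.]); return C+d*(z-C[2])/d[2]
E
python3 - <<'E'
from h import *
for n in('top','scene'):
    cv2.imwrite(f'pics/{n}0.png',env.get_image(n)); print(n,env.camera_info(n))
s=env.observe();print(s['time'],s['ee_pos'],s['tool_rot'],s['finger_gap'])
E
```

```text
top {'mtx': array([[392.18452763,   0.        , 329.17402998],
       [  0.        , 392.18452763, 196.15369078],
       [  0.        ,   0.        ,   1.        ]]), 'rvec': array([ 2.13669456, -2.12184382,  0.20336646]), 'tvec': array([-16.80992652, 600.64701885, 816.50084548])}
scene {'mtx': array([[437.95656938,   0.        , 318.5523372 ],
       [  0.        , 437.95656938, 205.83270297],
       [  0.        ,   0.        ,   1.        ]]), 'rvec': array([ 1.61045908,  2.20183489, -0.63778803]), 'tvec': array([ 197.24616385, -427.84234041, 1383.43659592])}
0.1 [248.0464099  627.15668733 247.06680218] [[ 9.29839438e-01 -1.12606647e-03  3.67963791e-01]
 [-3.67965332e-01 -1.85179828e-03  9.29837666e-01]
 [-3.65664300e-04 -9.99997651e-01 -2.13622849e-03]] 85.73643345401122
```

View pics/top0.png

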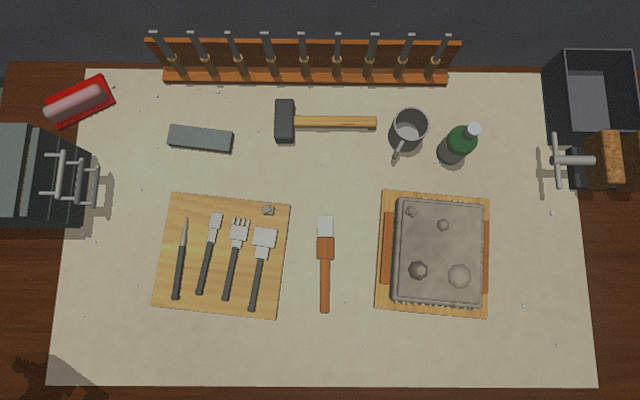

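View pics/scene0.png

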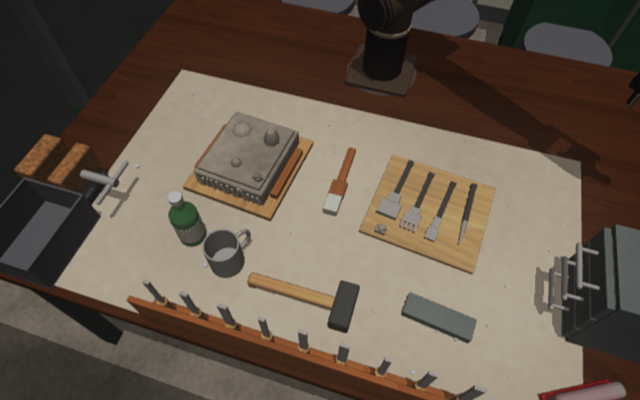

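The top view shows the board on the left (robot's left): claw teeth near (241,219), flat at (216,213), pitcher at (265,230), point at (185,218). The stone is on the right, and the tall lump looks like the one near (418,270) in top and (271,136) in scene. I'll zoom in on both.

```bash
python3 - <<'E'
from h import *
t=cv2.imread('pics/top0.png');s=cv2.imread('pics/scene0.png')
def crop(i,x,y,w,h): return cv2.resize(i[y:y+h,x:x+w],(400,300),interpolation=cv2.INTER_CUBIC)
a=crop(t,205,200,80,60);b=crop(t,390,230,80,60);c=crop(s,375,180,80,60);d=crop(s,225,105,80,60)
cv2.imwrite('pics/crops.png',np.vstack([np.hstack([a,b]),np.hstack([c,d])]))
print(cast('top',(241,219),23),cast('top',(418,270),112),cast('scene',(408,226),23),cast('scene',(271,131),112))
E
```

```text
[552.22392857 187.55299837  23.        ] [ 440.77385811 -191.56984075  112.        ] [548.16322198 190.97178336  23.        ] [ 438.27438212 -193.99451099  112.        ]
```

View pics/crops.png

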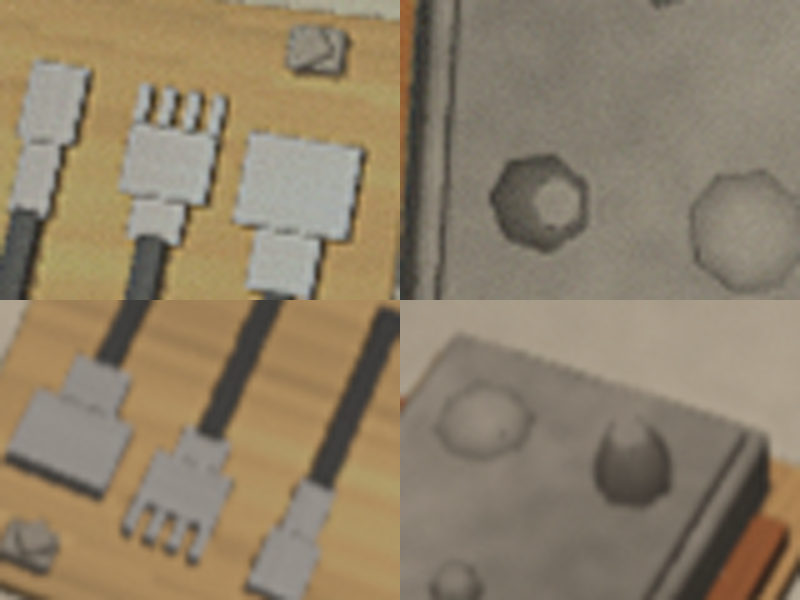

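```bash
python3 - <<'E'
from h import *
def two(a,b):
    P=[]
    for n in('top','scene'):
        c=env.camera_info(n);P.append(c['mtx']@np.c_[cv2.Rodrigues(c['rvec'])[0],c['tvec']])
    X=cv2.triangulatePoints(P[0],P[1],np.array(a,float),np.array(b,float)).ravel();return X[:3]/X[3]
for n,a,b,z in(('claw',(241.4,217.5),(407.2,228.8),23),('lump',(420.7,270.2),(270.7,130.4),112)):
    print(n,cast('top',a,z).round(1),cast('scene',b,z).round(1),two(a,b).round(1))
for n,a,z in(('flat',(217.2,212.7),23),('pitch',(265.9,228),26),('point',(186,217.5),20),('chip',(268.2,209.8),32),('claw neck',(234.5,251),26)):print(n,cast('top',a,z).round(1))
for n,a,z in(('small',(443,225),90),('low',(459,276),88),('chipslab',(411,211),94)):print(n,cast('top',a,z).round(1))
E
```

```text
claw [555.7 186.8  23. ] [556.4 190.7  23. ] [555.6 189.2  20.9]
lump [ 440.4 -197.   112. ] [ 436.6 -195.4  112. ] [ 440.1 -194.8  116.2]
flat [566.3 242.4  23. ]
pitch [531.8 129.8  26. ]
point [555.1 313.7  20. ]
chip [572.5 125.1  32. ]
claw neck [479.8 198.   26. ]
small [ 534.3 -252.7   90. ]
low [ 429.1 -281.5   88. ]
chipslab [ 563.  -185.2   94. ]
```

Both points agree between the two views to within 4 mm and match their expected heights: claw about (556, 188.5, 23), lump about (438.5, -196, 112). I'll shut the fingers and go over the claw tip at height.

send_rows --targets '[{"delta_rot": [0, 0, 0], "delta_pos": [10, -14, 0], "hand": 0}, {"delta_rot": [0, 0, 0], "delta_pos": [22, -31, 0], "hand": 0}, {"delta_rot": [0, 0, 0], "delta_pos": [32, -46, 0], "hand": 0}, {"delta_rot": [0, 0, 0], "delta_pos": [32, -46, 0], "hand": 0}, {"delta_rot": [0, 0, 0], "delta_pos": [32, -46, 0], "hand": 0}, {"delta_rot": [0, 0, 0], "delta_pos": [32, -46, 0], "hand": 0}, {"delta_rot": [0, 0, 0], "delta_pos": [32, -46, 0], "hand": 0}, {"delta_rot": [0, 0, 0], "delta_pos": [32, -46, 0], "hand": 0}, {"delta_rot": [0, 0, 0], "delta_pos": [32, -46, 0], "hand": 0}, {"delta_rot": [0, 0, 0], "delta_pos": [32, -46, 0], "hand": 0}, {"delta_rot": [0, 0, 0], "delta_pos": [14, -19, 0], "hand": 0}, {"delta_rot": [0, 0, 0], "delta_pos": [6, -7, 0], "hand": 0}]'

```text
time: 1.6
ee_pos: [556.6, 187.4, 248.1]
tool_rot: [[0.929, -0.001, 0.37], [-0.37, 0.0, 0.929], [-0.001, -1.0, -0.0]]
force: [0.1, 0.5, 0.2]
finger_gap: -0.2
```

send_rows --targets '[{"delta_rot": [0, 0, 0], "delta_pos": [0, 0, -15], "hand": 0}, {"delta_rot": [0, 0, 0], "delta_pos": [0, 0, -25], "hand": 0}, {"delta_rot": [0, 0, 0], "delta_pos": [0, 0, -30], "hand": 0}, {"delta_rot": [0, 0, 0], "delta_pos": [0, 0, -20], "hand": 0}, {"delta_rot": [0, 0, 0], "delta_pos": [0, 0, -10], "hand": 0}, {"delta_rot": [0, 0, 0], "delta_pos": [0, 0, 0], "hand": 0}]'

```text
time: 2.35
ee_pos: [555.9, 189.0, 147.7]
tool_rot: [[0.93, -0.001, 0.367], [-0.367, -0.0, 0.93], [-0.001, -1.0, -0.001]]
force: [0.2, 0.4, 0.7]
finger_gap: -0.0
```

```bash
python3 - <<'E'
from h import *
s=env.observe();print(s['time'],s['ee_pos'],s['tool_rot'][:,1],s['finger_gap'],s['force'])
w=env.get_image('wrist')
c=env.camera_info('wrist')
R=cv2.Rodrigues(c['rvec'])[0]; print('cam',(-R.T@np.ravel(c['tvec'])).round(1))
p,_=cv2.projectPoints(np.array([[556,188.5,23.]]),c['rvec'],c['tvec'],c['mtx'],None);print(p)
cv2.imwrite('pics/w1.png',w)
E
```

```text
2.35 [555.86231252 189.04468186 147.6901104 ] [-1.27667970e-03 -1.24465042e-04 -9.99999177e-01] -0.03517352499688611 [0.2096657  0.35892856 0.71600558]
cam [491.5 214.2 273.6]
[[[315.13312985 197.28539969]]]
```

View pics/w1.png

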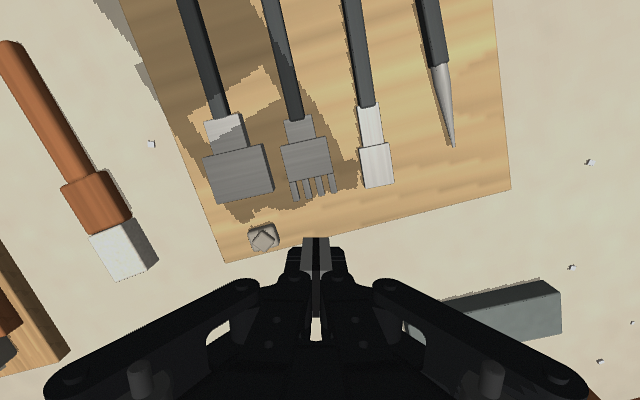

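The wrist view shows the tooth-end middle at about (315,196), against a predicted (315,197), so the position is confirmed. Descending to TCP z=70 (fingertips at 53, 30 mm above the teeth) and holding about 2.3 s.

send_rows --targets '[{"delta_rot": [0, 0, 0], "delta_pos": [0, 0, -12], "hand": 0}, {"delta_rot": [0, 0, 0], "delta_pos": [0, 0, -22], "hand": 0}, {"delta_rot": [0, 0, 0], "delta_pos": [0, 0, -22], "hand": 0}, {"delta_rot": [0, 0, 0], "delta_pos": [0, 0, -14], "hand": 0}, {"delta_rot": [0, 0, 0], "delta_pos": [0, 0, -8], "hand": 0}, {"delta_rot": [0, 0, 0], "delta_pos": [0, 0, 0], "hand": 0}, {"delta_rot": [0, 0, 0], "delta_pos": [0, 0, 0], "hand": 0}]'

```text
time: 3.28
ee_pos: [557.0, 188.7, 71.2]
tool_rot: [[0.93, 0.002, 0.368], [-0.368, 0.0, 0.93], [0.001, -1.0, 0.001]]
force: [-0.8, 0.4, -0.6]
finger_gap: 0.0
```

send_rows --targets '[{"delta_pos": [0, 0, 0], "delta_rot": [0, 0, 0], "hand": 0}, {"delta_pos": [0, 0, 0], "delta_rot": [0, 0, 0], "hand": 0}, {"delta_pos": [0, 0, 0], "delta_rot": [0, 0, 0], "hand": 0}, {"delta_pos": [0, 0, 0], "delta_rot": [0, 0, 0], "hand": 0}, {"delta_pos": [0, 0, 0], "delta_rot": [0, 0, 0], "hand": 0}, {"delta_pos": [0, 0, 0], "delta_rot": [0, 0, 0], "hand": 0}, {"delta_pos": [0, 0, 0], "delta_rot": [0, 0, 0], "hand": 0}, {"delta_pos": [0, 0, 0], "delta_rot": [0, 0, 0], "hand": 0}, {"delta_pos": [0, 0, 0], "delta_rot": [0, 0, 0], "hand": 0}, {"delta_pos": [0, 0, 0], "delta_rot": [0, 0, 0], "hand": 0}, {"delta_pos": [0, 0, 0], "delta_rot": [0, 0, 0], "hand": 0}, {"delta_pos": [0, 0, 0], "delta_rot": [0, 0, 0], "hand": 0}]'

```text
time: 4.78
ee_pos: [556.3, 188.6, 70.3]
tool_rot: [[0.93, -0.0, 0.368], [-0.368, -0.0, 0.93], [-0.0, -1.0, -0.0]]
force: [-0.1, -0.2, -0.1]
finger_gap: -0.1
```

```bash
python3 - <<'E'
from h import *
s=env.observe();print(s['time'],s['ee_pos'],s['force'])
i=env.get_image('scene');j=env.get_image('top')
f=lambda i,x,y:cv2.resize(i[y:y+150,x:x+200],(400,300),interpolation=cv2.INTER_CUBIC)
cv2.imwrite('pics/s2.png',np.hstack([f(i,310,110),f(j,140,150)]))
E
```

```text
4.775 [556.32224293 188.63757368  70.32294533] [-0.12296012 -0.2161175  -0.10953525]
```

View pics/s2.png

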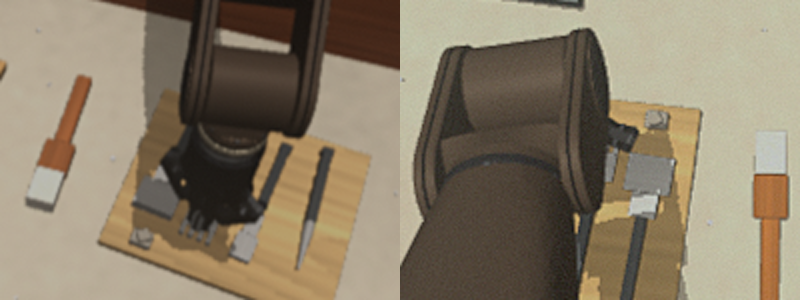

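The scene view shows the fingertips just above the claw teeth at about (200,220) of the left crop, touching nothing. Holding a little longer, then raising and crossing.

send_rows --targets '[{"delta_pos": [0, 0, 0], "delta_rot": [0, 0, 0], "hand": 0}, {"delta_pos": [0, 0, 0], "delta_rot": [0, 0, 0], "hand": 0}, {"delta_pos": [0, 0, 0], "delta_rot": [0, 0, 0], "hand": 0}, {"delta_pos": [0, 0, 0], "delta_rot": [0, 0, 0], "hand": 0}, {"delta_pos": [0, 0, 15], "delta_rot": [0, 0, 0], "hand": 0}, {"delta_pos": [0, 0, 30], "delta_rot": [0, 0, 0], "hand": 0}, {"delta_pos": [0, 0, 40], "delta_rot": [0, 0, 0], "hand": 0}, {"delta_pos": [0, 0, 40], "delta_rot": [0, 0, 0], "hand": 0}, {"delta_pos": [0, 0, 40], "delta_rot": [0, 0, 0], "hand": 0}, {"delta_pos": [0, 0, 25], "delta_rot": [0, 0, 0], "hand": 0}, {"delta_pos": [0, 0, 10], "delta_rot": [0, 0, 0], "hand": 0}]'

```text
time: 6.25
ee_pos: [557.1, 188.8, 273.7]
tool_rot: [[0.93, 0.005, 0.368], [-0.368, 0.001, 0.93], [0.004, -1.0, 0.003]]
force: [-0.1, -0.0, -0.3]
finger_gap: 0.0
```

send_rows --targets '[{"delta_pos": [-5, -15, 0], "delta_rot": [0, 0, 0], "hand": 0}, {"delta_pos": [-9, -30, 0], "delta_rot": [0, 0, 0], "hand": 0}, {"delta_pos": [-13, -42, 0], "delta_rot": [0, 0, 0], "hand": 0}, {"delta_pos": [-13, -42, 0], "delta_rot": [0, 0, 0], "hand": 0}, {"delta_pos": [-13, -42, 0], "delta_rot": [0, 0, 0], "hand": 0}, {"delta_pos": [-13, -42, 0], "delta_rot": [0, 0, 0], "hand": 0}, {"delta_pos": [-13, -42, 0], "delta_rot": [0, 0, 0], "hand": 0}, {"delta_pos": [-13, -42, 0], "delta_rot": [0, 0, 0], "hand": 0}, {"delta_pos": [-13, -42, 0], "delta_rot": [0, 0, 0], "hand": 0}, {"delta_pos": [-9, -30, 0], "delta_rot": [0, 0, 0], "hand": 0}, {"delta_pos": [-4, -15, 0], "delta_rot": [0, 0, 0], "hand": 0}, {"delta_pos": [0, 0, 0], "delta_rot": [0, 0, 0], "hand": 0}]'

```text
time: 7.75
ee_pos: [437.6, -195.7, 269.3]
tool_rot: [[0.929, -0.002, 0.37], [-0.37, 0.001, 0.929], [-0.002, -1.0, 0.001]]
force: [-1.0, -0.1, 0.7]
finger_gap: 0.0
```

```bash
python3 - <<'E'
from h import *
s=env.observe();print(s['time'],s['ee_pos'],s['force'],s['joint_positions'])
w=env.get_image('wrist')
c=env.camera_info('wrist')
p,_=cv2.projectPoints(np.array([[438.5,-196,112.]]),c['rvec'],c['tvec'],c['mtx'],None);print(p)
cv2.imwrite('pics/w3.png',w)
E
```

```text
7.75 [ 437.58796791 -195.68863411  269.26616509] [-1.03941837 -0.1403488   0.7403987 ] [-6.32730602e-01 -1.73265048e-01  2.01872179e+00  2.71709086e-04
  1.29821512e+00 -1.82488261e+00]
[[[315.03959188 190.17882217]]]
```

View pics/w3.png

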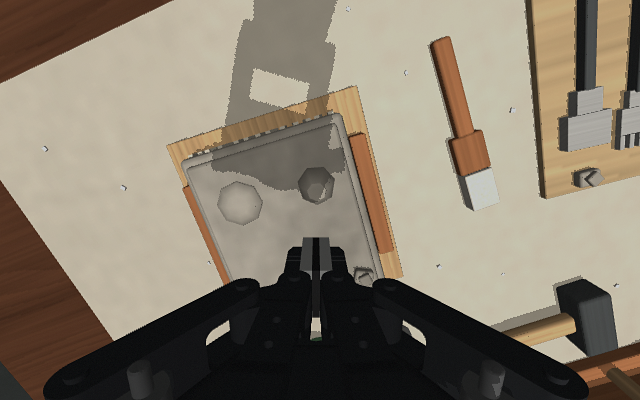

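The wrist view shows the tall lump's top at about (317,189), against a predicted (315,190), agreeing to 1–2 mm. Descending to TCP z=159.

send_rows --targets '[{"delta_pos": [0, 0, -15], "delta_rot": [0, 0, 0], "hand": 0}, {"delta_pos": [0, 0, -25], "delta_rot": [0, 0, 0], "hand": 0}, {"delta_pos": [0, 0, -28], "delta_rot": [0, 0, 0], "hand": 0}, {"delta_pos": [0, 0, -22], "delta_rot": [0, 0, 0], "hand": 0}, {"delta_pos": [0, 0, -14], "delta_rot": [0, 0, 0], "hand": 0}, {"delta_pos": [0, 0, -7], "delta_rot": [0, 0, 0], "hand": 0}, {"delta_pos": [0, 0, 0], "delta_rot": [0, 0, 0], "hand": 0}, {"delta_pos": [0, 0, 0], "delta_rot": [0, 0, 0], "hand": 0}, {"delta_pos": [0, 0, 0], "delta_rot": [0, 0, 0], "hand": 0}, {"delta_pos": [0, 0, 0], "delta_rot": [0, 0, 0], "hand": 0}, {"delta_pos": [0, 0, 0], "delta_rot": [0, 0, 0], "hand": 0}, {"delta_pos": [0, 0, 0], "delta_rot": [0, 0, 0], "hand": 0}]'

```text
time: 9.3
ee_pos: [438.3, -195.4, 159.4]
tool_rot: [[0.93, 0.0, 0.368], [-0.368, -0.0, 0.93], [0.0, -1.0, -0.0]]
force: [-0.4, 0.6, -0.3]
finger_gap: 0.3
```

send_rows --targets '[{"delta_pos": [0, 0, 0], "delta_rot": [0, 0, 0], "hand": 0}, {"delta_pos": [0, 0, 0], "delta_rot": [0, 0, 0], "hand": 0}, {"delta_pos": [0, 0, 0], "delta_rot": [0, 0, 0], "hand": 0}, {"delta_pos": [0, 0, 0], "delta_rot": [0, 0, 0], "hand": 0}, {"delta_pos": [0, 0, 0], "delta_rot": [0, 0, 0], "hand": 0}, {"delta_pos": [0, 0, 0], "delta_rot": [0, 0, 0], "hand": 0}, {"delta_pos": [0, 0, 0], "delta_rot": [0, 0, 0], "hand": 0}, {"delta_pos": [0, 0, 0], "delta_rot": [0, 0, 0], "hand": 0}, {"delta_pos": [0, 0, 0], "delta_rot": [0, 0, 0], "hand": 0}, {"delta_pos": [0, 0, 0], "delta_rot": [0, 0, 0], "hand": 0}, {"delta_pos": [0, 0, 0], "delta_rot": [0, 0, 0], "hand": 0}, {"delta_pos": [0, 0, 0], "delta_rot": [0, 0, 0], "hand": 0}]'

```text
time: 10.8
ee_pos: [438.3, -195.3, 159.3]
tool_rot: [[0.93, -0.0, 0.368], [-0.368, 0.0, 0.93], [-0.0, -1.0, 0.0]]
force: [0.8, 0.7, 0.1]
finger_gap: 0.2
```

```bash
python3 - <<'E'
from h import *
s=env.observe();print(s['time'],s['ee_pos'],s['force'])
i=env.get_image('scene')
cv2.imwrite('pics/s4.png',i)
E
```

```text
10.8 [ 438.31668468 -195.34312255  159.29825744] [0.76715223 0.66808957 0.13937627]
```

View pics/s4.png

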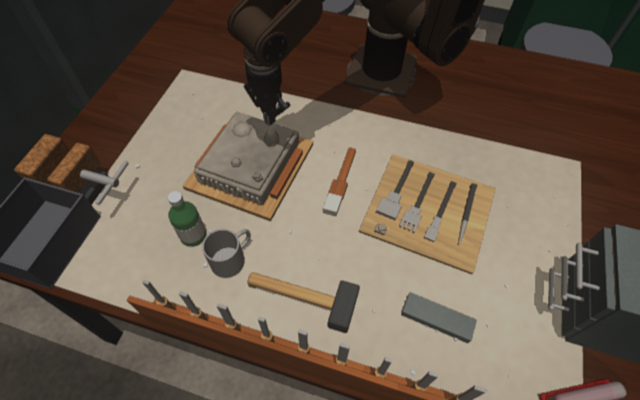

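The fingertips, at about (269,121), stand just above the tall lump's top at about (271,131), and everything else lies where it was. I've held about 2.2 s; a few more still rows, then I hand in.

send_rows --targets '[{"delta_pos": [0, 0, 0], "delta_rot": [0, 0, 0], "hand": 0}, {"delta_pos": [0, 0, 0], "delta_rot": [0, 0, 0], "hand": 0}]'

```text
time: 11.1
ee_pos: [438.3, -195.4, 159.3]
tool_rot: [[0.93, 0.0, 0.368], [-0.368, -0.0, 0.93], [0.0, -1.0, -0.0]]
force: [-0.1, 0.2, 0.5]
finger_gap: 0.3
```

```bash
python3 -c "
from h import *
print(env.hand_in())"
```

```text
the job is handed in; nothing more can be done
None
```

The job is done and handed in at 11.1 s of the 42 s allowed. With the fingers shut, the arm pointed about 30 mm above the claw chisel's teeth for about 2.3 s. It then rose to about 270 mm, crossed over, and pointed about 30 mm above the top of the tallest lump for about 2.5 s, where it stayed.

- **Positions:** the top and scene views agreed to within 4 mm on both points. The wrist camera confirmed each one to within 1–2 pixels before the hand came down.
- **Contact:** the force readings stayed at about 1 N, which is noise. The last picture shows nothing moved and the fingertips just above the lump.
- **Disagreement:** the two-view height of the lump top came out 4 mm higher than the stated 112 mm (116 mm). I used the stated height.

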